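# Start the pendant kiln's glaze programme

## Robot

A 6-joint arm with a two-finger parallel gripper is mounted at the origin on the work surface. World frame = base frame: x ahead of the robot, y to its left, z up, the work surface at z = 0. Lengths are in m, angles in rad, forces in N, time in s.
With the tool pointing down it reaches from about 0.275 to 0.825 m from the base axis. Payload 5.2 kg.
Tool frame: the origin (TCP) lies where the fingers leave the gripper's body, on its centre line; the fingertips stand 84 mm ahead of it and the grasp point (between the pads) lies 65 mm ahead of it; z points along the fingers, y is the line along which they close (so a half turn about z gives the same grasp; the last joint's range is limited). The gripper opens to 93 mm and grips with 3 to 60 N. Pads are 15 mm wide; open, the fingers measure 128 mm over their backs; the gripper's body (75 mm by 188 mm) begins 65 mm behind the grasp point.
Start: joints at [0.949, 0.259, 1.535, -0, 1.348, -0.203], TCP at [0.224, 0.502, 0.303] pointing down, gripper open.
Joint ranges: [-3.14, 3.14], [-0.91, 2.08], [0.19, 2.58], [-1.22, 4.36], [0.22, 2.71], [-3.12, 3.12]. Speed limits (rad/s): [2.57, 2.57, 3.14, 3.14, 3.14, 3.14].

## Interface

Orientations are given as a unit quaternion [x, y, z, w].
In Python, from cell import bot gives the robot as it stands.
- The arm moves only by the shell command python3 -m creep 'ROWS'. ROWS is JSON, a list of rows, each a list of 5 numbers: the opening, from 0 (shut) to 1 (fully open), then the shift along the world's x, y, z in cm, then the turn about the world's z in rad. In form: [[fingers, dx, dy, dz, twist], ...]. A call has 1 to 10 rows; each row shifts and turns the commanded pose from where the row before left it; what a row does not reach is not made up. A row lasts 1/8 s, in which the tool goes at most 62.5 mm and 10.7 degrees, less where a joint would pass 70% of its speed; a pose out of reach is approached as far as the arm can. A call with a gripper value outside its range is refused whole. The fingers move at their own pace and stop on an object; the grip force is fixed at half the most. Time passes only in rows, so rows that do not move let the fingers close. It gives the time, the measured TCP pose, the force, the opening and the grip force at its end, in the units of the state.
- bot.read_state(): the state, without advancing time (a new reading comes with each control period).
- bot.snapshot(name): name is "side" or "top" or "wrist"; returns a dict with "img" (400x640x3 uint8, red, green, blue), "K" (3x3 intrinsics, pixels), "eye" and "orientation" of the camera in the world. Camera axes: x right, y up, looking along -z (the intrinsics and any distortion apply to the point x, -y, -z); pixel columns grow to the right and rows downward; lengths in m; the calibration is good to about 2 mm. A picture is of the moment at which its call begins. There is no depth.
- bot.finish_job(): hands the job in; it is judged then, once.
Trained networks look in the newest picture that a camera, given by its name, has taken for a name from the list of things; names that differ only in an ending like _2 or _b are one class to them, and where a whole thing is asked for, a point or a joint stands for the part that bears it (a point fixed in the world has none). Each returns a list of dicts, best first, with "score" (0 to 1); they miss things now and then, are a little off and sometimes report something else, mostly with a low value. They report only what shows in the picture. A call takes as long as a camera call. They do not tell look-alikes from the thing itself.
- bot.silhouettes(name, camera): "pixels" (400x640 bool, what is visible of it).
- bot.spot_point(name, camera): "xyz" ([x, y, z] in m, in world coordinates, good to about 4 mm: a listed point, or the origin of a listed thing).
The state is a dict: "time": time; "joint_pos": joint angles; "qvel": joint speeds; "effort": joint torques, N m; "tcp_pos": TCP position; "tcp_rot": TCP orientation; "wrist_force": force on the tool from outside, world axes, zero at the start; "wrist_torque": the same for the moment, N m; "opening": finger opening in m; "grasp_force": force on a finger pad.
Only numpy, scipy, OpenCV 4.12 (cv2) and the standard library are available. Lean on these libraries where they do the work, as an engineer would, in place of code of your own. Each camera call takes 0.05 s, during which the arm holds its last target. There are 200 camera calls.

## Task

Start the kiln for the pendant lying in the black square on the cork pad: switch the controller's rocker fully on, then push fully in the programme key of that pendant's colour, then press the green start button all the way down and let it go. Press nothing else, above all not the red stop or another key, and do not move or pick up the pendants or the glaze jar; the kiln must be left switched on with that key in.

Things in the scene. Friction and masses are not known exactly. Their poses are not given: they have to be found in the camera images.
- console: Grey fixed controller box, 200 (x) by 340 (y) by 55 mm high, turned up to 0.3 rad. Origin: centre of its underside; x away from the robot, y to its left. On its flat top: rocker at the +y end, three square programme keys in a row along y in the middle, 60 mm apart, two round buttons at the -y end, 90 mm apart along x. Which key or round button has which place varies.
- rocker (a joint): Black power rocker, 56 mm along the console's x by 30 mm wide, at console (0, 130 mm). Value in rad: 0 off (far half, with a white dot, stands up), 0.4 fully on (far half pressed down level, near half up). Starts at 0 to 0.04. Stays where it is left; takes about 3 N on the far half.
- rocker_press (a point): Top surface of the rocker's far half at the white dot, 20 mm from the pivot: the point to press straight down. It sinks from about 74 mm above the bench when off to 67 mm when on; the tip of that half stands at 78 mm when off.
- start (a joint): Travel in m of the green round button: 0 up, 0.006 fully down. It springs back when let go; pressing it fully takes 5 N.
- start_top (a point): Centre of the top of the green round start button, 32 mm across, in a black collar 48 mm across and 12 mm high; its top stands 73 mm above the bench (6 mm above the collar) when up.
- stop (a joint): Travel in m of the red round stop button, same make and size as the green one: 0 up.
- stop_top (a point): Centre of the top of the red round stop button.
- key_yellow (a joint): Travel in m of the yellow programme key: 0 out, 0.006 fully in. It stays in where it is pushed (no spring); it takes about 2.5 N to move.
- key_yellow_top (a point): Centre of the top of the yellow programme key, a square cap of 28 mm in a 40 mm black surround 10 mm high; its top is 73 mm above the bench when out (8 mm above the surround) and 67 mm when in.
- key_blue (a joint): Travel in m of the blue programme key: 0 out, 0.006 fully in. It stays in where it is pushed (no spring); it takes about 2.5 N to move.
- key_blue_top (a point): Centre of the top of the blue programme key, a square cap of 28 mm in a 40 mm black surround 10 mm high; its top is 73 mm above the bench when out (8 mm above the surround) and 67 mm when in.
- key_white (a joint): Travel in m of the white programme key: 0 out, 0.006 fully in. It stays in where it is pushed (no spring); it takes about 2.5 N to move.
- key_white_top (a point): Centre of the top of the white programme key, a square cap of 28 mm in a 40 mm black surround 10 mm high; its top is 73 mm above the bench when out (8 mm above the surround) and 67 mm when in.
- pad: Fixed cork pad, 220 (its x) by 90 (its y) by 6 mm thick, to the right of the console; origin at the centre of its underside. Three pendants lie on it in a row along its x, about 70 mm apart.
- frame (a point): Centre of the black square outline (60 mm outside) on the cork pad, at the pad's end farther from the robot, on its top surface. One of the pendants lies in it, within 5 mm of its centre.
- pendant_yellow: Loose yellow glazed ceramic pendant with a leaf relief, 32 by 32 by 7 mm, about 20 g, lying on the cork pad; origin at the centre of its underside. Not to be moved.
- pendant_blue: Loose blue glazed ceramic pendant with a leaf relief, 32 by 32 by 7 mm, about 20 g, lying on the cork pad; origin at the centre of its underside. Not to be moved.
- pendant_white: Loose white glazed ceramic pendant with a leaf relief, 32 by 32 by 7 mm, about 20 g, lying on the cork pad; origin at the centre of its underside. Not to be moved.
- jar: Loose closed glaze jar, 60 mm across, 75 mm high, standing on the bench left of the console; origin at the centre of its underside. Not to be moved.
Not all that is in view belongs to the job. Of the things that look like the pad, the larger one is meant.

How it is judged:
On the way, in this order (a step that is already met when the one before it is completed fails the run):
1. the rocker is switched on (beyond 0.32 of 0.4 rad) (value of joint rocker above 0.32 rad), for 0.1 s.
2. the programme key of the framed pendant's colour is pushed in (beyond 4.5 of 6 mm) (((horizontal distance between pendant_yellow and frame below 0.03 m and value of joint key_yellow above 0.0045 m) or (horizontal distance between pendant_blue and frame below 0.03 m and value of joint key_blue above 0.0045 m) or (horizontal distance between pendant_white and frame below 0.03 m and value of joint key_white above 0.0045 m))), for 0.1 s.
3. the green start button is pressed down (beyond 4.5 of 6 mm) (value of joint start above 0.0045 m), for 0.05 s.
At the end, for the whole second after the job is handed in: The rocker is on (beyond 0.32 rad), the programme key of the framed pendant's colour is in (beyond 4.5 mm) and the other keys out (under 3 mm), the start and stop buttons are up (within 1.5 mm), and the pendants and the jar rest within 10 mm of where they were (value of joint rocker above 0.32 rad and ((horizontal distance between pendant_yellow and frame below 0.03 m and value of joint key_yellow above 0.0045 m) or (horizontal distance between pendant_blue and frame below 0.03 m and value of joint key_blue above 0.0045 m) or (horizontal distance between pendant_white and frame below 0.03 m and value of joint key_white above 0.0045 m)) and (horizontal distance between pendant_yellow and frame below 0.03 m or value of joint key_yellow below 0.003 m) and (horizontal distance between pendant_blue and frame below 0.03 m or value of joint key_blue below 0.003 m) and (horizontal distance between pendant_white and frame below 0.03 m or value of joint key_white below 0.003 m) and value of joint each of start, stop below 0.0015 m and distance of each of pendant_yellow, pendant_blue, pendant_white, jar from where it was at the start of the episode below 0.01 m and linear speed of each of pendant_yellow, pendant_blue, pendant_white, jar below 0.02 m/s); the robot touches nothing.
It fails at once if a programme key or start was pressed while the rocker was still off (value of joint rocker below 0.25 rad and (value of joint any of key_yellow, key_blue, key_white above 0.003 m or value of joint start above 0.003 m)).
It fails at once if the green start button was pressed before the right programme key was in (value of joint start above 0.003 m and not ((horizontal distance between pendant_yellow and frame below 0.03 m and value of joint key_yellow above 0.0035 m) or (horizontal distance between pendant_blue and frame below 0.03 m and value of joint key_blue above 0.0035 m) or (horizontal distance between pendant_white and frame below 0.03 m and value of joint key_white above 0.0035 m))).
It fails at once if a programme key of another colour than the framed pendant was pressed ((horizontal distance between pendant_yellow and frame above 0.03 m and value of joint key_yellow above 0.003 m) or (horizontal distance between pendant_blue and frame above 0.03 m and value of joint key_blue above 0.003 m) or (horizontal distance between pendant_white and frame above 0.03 m and value of joint key_white above 0.003 m)).
It fails at once if the red stop button was pressed (value of joint stop above 0.003 m).
It fails at once if a pendant or the jar was moved more than 10 mm, picked up or tipped ((distance of pendant_yellow from where it was at the start of the episode above 0.01 m or angle between pendant_yellow's own z axis and vertical above 0.3 rad) or (distance of pendant_blue from where it was at the start of the episode above 0.01 m or angle between pendant_blue's own z axis and vertical above 0.3 rad) or (distance of pendant_white from where it was at the start of the episode above 0.01 m or angle between pendant_white's own z axis and vertical above 0.3 rad) or (distance of jar from where it was at the start of the episode above 0.01 m or angle between jar's own z axis and vertical above 0.3 rad)).
It also fails if it takes over 40 s, if anything falls off the work surface, if the arm or the gripper's body presses on something with over 40 N, if the wrist force passes 120 N, or if a joint passes its speed limit or range.

## Working session

There is one attempt and no reset: what is moved stays moved. The work goes in short steps, Python scripts to look and compute and a shell command to move; the robot and the scene stay as the last step left them, time stands still between calls to the robot, and variables do not carry over. Pictures are saved under pics/ and viewed, at most 10 in all, crops included, and the job is handed in when it is done.

```bash
mkdir -p pics; python3 - <<'E'
from cell import bot
import cv2,numpy as np
for c in("top","side"):
    s=bot.snapshot(c); cv2.imwrite(f"pics/{c}0.png",s["img"][:,:,::-1])
    for n in["rocker_press","start_top","stop_top","key_yellow_top","key_blue_top","key_white_top","frame","pendant_yellow","pendant_blue","pendant_white","jar","console","pad"]:
        print(c,n,[(np.round(d["xyz"],3).tolist(),round(d["score"],2)) for d in bot.spot_point(n,c)[:3]])
s=bot.read_state();print(s["time"],s["tcp_pos"],s["tcp_rot"],s["opening"],s["wrist_force"])
E
```

```text
top rocker_press [([0.504, 0.187, 0.076], 0.58), ([0.488, 0.316, -0.002], 0.34)]
top start_top [([0.576, -0.064, 0.079], 0.47)]
top stop_top [([0.527, -0.3, -0.002], 0.65), ([0.488, -0.082, 0.076], 0.64)]
top key_yellow_top [([0.509, 0.058, 0.074], 0.42)]
top key_blue_top []
top key_white_top [([0.496, 0.117, 0.074], 0.53)]
top frame [([0.595, -0.312, 0.004], 0.9), ([0.485, 0.313, 0.001], 0.74), ([0.54, -0.497, 0.004], 0.65)]
top pendant_yellow [([0.596, -0.318, 0.003], 0.47)]
top pendant_blue [([0.459, -0.287, 0.008], 0.64)]
top pendant_white [([0.53, -0.296, 0.006], 0.52)]
top jar [([0.486, 0.314, -0.003], 0.88), ([0.51, 0.058, 0.072], 0.47)]
top console [([0.511, 0.059, -0.0], 0.73)]
top pad [([0.53, -0.301, -0.003], 0.96), ([0.489, -0.492, -0.006], 0.77)]
side rocker_press [([0.524, -0.3, -0.002], 0.65), ([0.496, 0.186, 0.073], 0.45)]
side start_top [([0.515, -0.009, 0.072], 0.67)]
side stop_top [([0.486, -0.081, 0.075], 0.65)]
side key_yellow_top [([0.503, 0.053, 0.076], 0.4)]
side key_blue_top [([0.517, -0.003, 0.074], 0.57)]
side key_white_top [([0.497, 0.114, 0.074], 0.67)]
side frame [([0.538, -0.502, 0.007], 0.88), ([0.597, -0.31, 0.005], 0.63)]
side pendant_yellow [([0.598, -0.315, 0.006], 0.72)]
side pendant_blue [([0.462, -0.288, 0.005], 0.51)]
side pendant_white [([0.526, -0.296, 0.007], 0.69)]
side jar [([0.485, 0.31, 0.0], 0.69)]
side console [([0.508, 0.052, -0.001], 0.8)]
side pad [([0.486, -0.492, -0.003], 0.85), ([0.527, -0.298, 0.0], 0.8)]
1.4 [0.2236548  0.50246444 0.30274449] [ 2.07877419e-01  9.78154884e-01 -2.36623028e-05  1.78011390e-05] 0.09262325354755725 [ 0.94632529 -0.63389532  0.06205419]
```

View pics/top0.png

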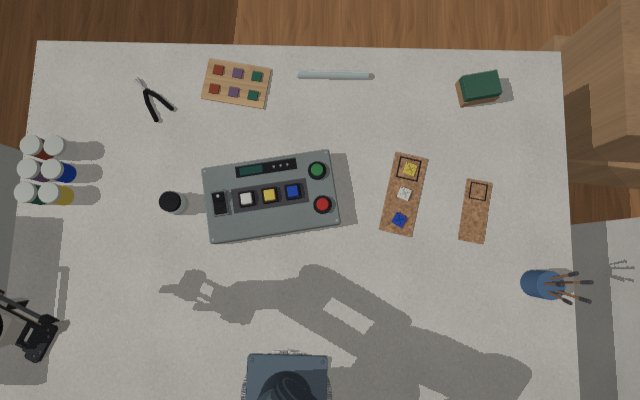

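View pics/side0.png

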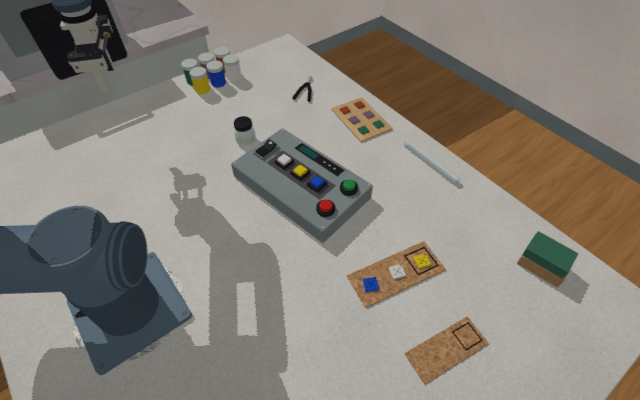

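The top view shows the larger pad at (404,194) and a smaller look-alike at (476,210). The larger one is meant, and a yellow pendant lies in its square at (410,169). The console runs from the rocker (220,202) through the white (246,199), yellow (269,195) and blue (293,191) keys to green (317,170) and red (322,204). The side view agrees. Next I confirm this in a crop and measure the caps by colour in both views.

```bash
cat > h.py <<'E'
import cv2,numpy as np
from scipy.spatial.transform import Rotation as R
def ray(s,uv,z):
    K=np.array(s["K"]);d=np.linalg.inv(K)@[uv[0],uv[1],1];d=R.from_quat(s["orientation"]).apply(d*[1,-1,-1])
    e=np.array(s["eye"]);return e+d*(z-e[2])/d[2]
def proj(s,p):
    c=R.from_quat(s["orientation"]).inv().apply(np.array(p)-s["eye"])*[1,-1,-1];q=np.array(s["K"])@c;return q[:2]/q[2]
E
python3 - <<'E'
from cell import bot
from h import *
rng={"yellow":((20,120,90),(35,255,255)),"blue":((108,120,60),(128,255,255)),"green":((50,100,50),(85,255,255)),"red":((0,150,80),(8,255,255)),"white":((0,0,150),(180,50,255))}
g={"yellow":(.506,.056),"blue":(.517,-.003),"green":(.576,-.064),"red":(.487,-.081),"white":(.497,.116)}
for c in("top","side"):
    s=bot.snapshot(c);print(c,[k for k in s])
    hsv=cv2.cvtColor(s["img"],cv2.COLOR_RGB2HSV)
    for n,(a,b) in rng.items():
        p=proj(s,[*g[n],.073]);m=cv2.inRange(hsv,a,b)
        m=m*(np.hypot(*(np.indices(m.shape)[::-1]-p[:,None,None]))<11).astype(np.uint8)
        M=cv2.moments(m,True)
        if M["m00"]: uv=(M["m10"]/M["m00"],M["m01"]/M["m00"]);print(n,int(M["m00"]),np.round(p,1),np.round(uv,1),np.round(ray(s,uv,.073),4))
    if c=="top":
        a=cv2.resize(s["img"][145:250,200:345],(580,420),interpolation=cv2.INTER_CUBIC);b=cv2.resize(s["img"][145:250,375:430],(220,420),interpolation=cv2.INTER_CUBIC)
        cv2.imwrite("pics/crop1.png",np.hstack([a,b])[:,:,::-1])
        for uv in[(410,169)]:print(ray(s,uv,.01))
E
```

```text
top ['img', 'K', 'eye', 'orientation']
yellow 124 [268.7 195. ] [268.9 194.5] [0.5072 0.0555 0.073 ]
blue 132 [292.  191.2] [292.1 190.9] [ 0.5177 -0.0031  0.073 ]
green 128 [316.6 169. ] [316.5 169.2] [ 0.5755 -0.0637  0.073 ]
red 126 [322.4 203.7] [322.  203.8] [ 0.4867 -0.0798  0.073 ]
white 99 [245.  197.9] [245.3 197.9] [0.497  0.1151 0.073 ]
[ 0.5942235  -0.31646338  0.01      ]
side ['img', 'K', 'eye', 'orientation']
yellow 108 [299.1 168.8] [299.6 169.9] [0.5048 0.052  0.073 ]
blue 118 [316.  180.2] [316.5 181.4] [ 0.5154 -0.0072  0.073 ]
green 121 [348.8 183.7] [348.6 184.7] [ 0.5735 -0.066   0.073 ]
red 131 [325.6 204.6] [325.3 205.2] [ 0.4854 -0.082   0.073 ]
white 64 [283.4 157.5] [283.3 158.3] [0.495  0.1133 0.073 ]
```

View pics/crop1.png

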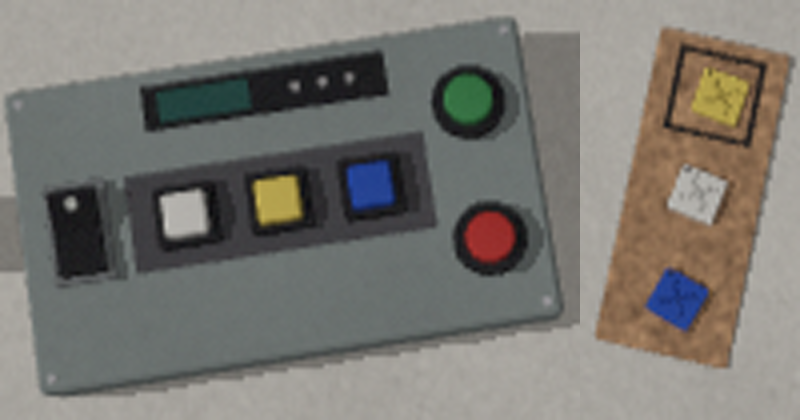

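Confirmed by the crop: the yellow pendant (719,95) is in the outline on the larger pad, so the yellow key (277,200) is the right one. Targets are the dot at about (0.502, 0.186), yellow at (0.506, 0.054) and green at (0.5745, -0.065), with console yaw at about 0.17. I close the fingers and move above the dot, staying high.

```bash
python3 -m creep '[[0,3.48,-3.95,0,0.074],[0,3.48,-3.95,0,0.074],[0,3.48,-3.95,0,0.074],[0,3.48,-3.95,0,0.074],[0,3.48,-3.95,0,0.074],[0,3.48,-3.95,0,0.074],[0,3.48,-3.95,0,0.074],[0,3.48,-3.95,0,0.074],[0,0,0,-5,0],[0,0,0,-5,0]]'; python3 -m creep '[[0,0,0,-1,0],[0,0,0,0,0]]'
```

```text
time: 2.75
tcp_pos: [0.5031, 0.1856, 0.2021]
tcp_rot: [-0.086, 0.996, 0.0, 0.001]
wrist_force: [-0.1, -0.4, -0.7]
opening: 0.0009
grasp_force: 0.0
time: 3.0
tcp_pos: [0.5023, 0.1867, 0.1932]
tcp_rot: [-0.087, 0.996, -0.0, -0.0]
wrist_force: [0.6, 0.1, 0.3]
opening: 0.0005
grasp_force: 0.0
```

```bash
python3 - <<'E'
from cell import bot
from h import *
s=bot.snapshot("side");im=s["img"].copy()
print(proj(s,[.502,.186,.074]),ray(s,(267,148),.074))
a=cv2.resize(im[90:230,210:380],(680,560),interpolation=cv2.INTER_CUBIC)
cv2.imwrite("pics/side2.png",a[:,:,::-1])
E
```

```text
[270.5784535  142.21474537] [0.481523   0.17268522 0.074     ]
```

View pics/side2.png

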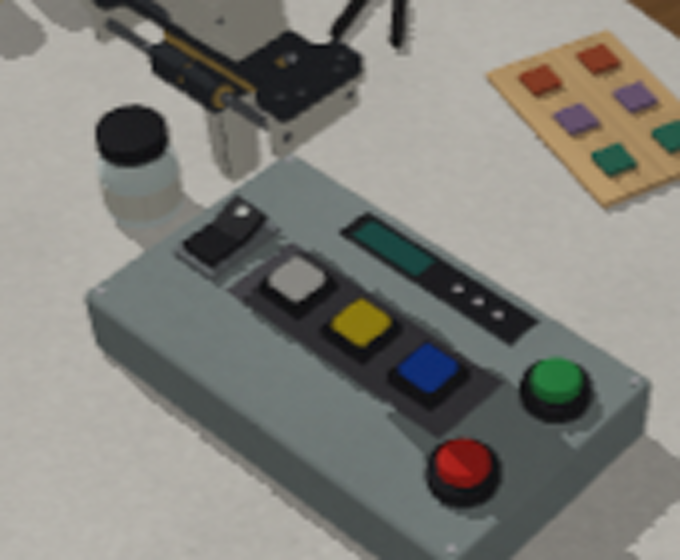

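The side crop shows the tips above the dot. The dot at (242,211), full frame (270.5,142.8), matches my predicted (270.6,142.2). Descending.

```bash
python3 -m creep '[[0,0,0,-2,0],[0,0,0,-1,0],[0,0,0,-0.4,0],[0,0,0,-0.3,0],[0,0,0,-0.3,0],[0,0,0,-0.2,0],[0,0,0,0,0],[0,0,0,0,0]]'
```

```text
time: 4.05
tcp_pos: [0.5029, 0.1865, 0.1514]
tcp_rot: [-0.086, 0.996, 0.0, 0.001]
wrist_force: [4.0, 0.7, 5.2]
opening: 0.0003
grasp_force: 2.6
```

```bash
python3 -m creep '[[0,0,0,-0.1,0],[0,0,0,-0.1,0],[0,0,0,0,0]]'
```

```text
time: 4.42
tcp_pos: [0.5029, 0.1866, 0.1512]
tcp_rot: [-0.087, 0.996, -0.0, 0.002]
wrist_force: [-1.6, 0.3, 19.2]
opening: 0.0007
grasp_force: 9.9
```

Force rose to 19 N with no further travel, so the rocker is at its stop. I retract and check from the side.

```bash
python3 -m creep '[[0,0,0,2,0],[0,0,0,2.4,0],[0,0.1,-4.4,0,0],[0,0.1,-4.4,0,0],[0,0.2,-4.4,0,0],[0,0,0,0,0]]'; python3 - <<'E'
from cell import bot
from h import *
s=bot.snapshot("side");im=s["img"].copy()
a=cv2.resize(im[90:230,210:380],(680,560),interpolation=cv2.INTER_CUBIC)
cv2.imwrite("pics/side3.png",a[:,:,::-1])
E
```

```text
time: 5.18
tcp_pos: [0.505, 0.0521, 0.1919]
tcp_rot: [-0.085, 0.996, -0.0, -0.002]
wrist_force: [0.5, 0.5, -0.3]
opening: 0.0005
grasp_force: 0.0
```

View pics/side3.png

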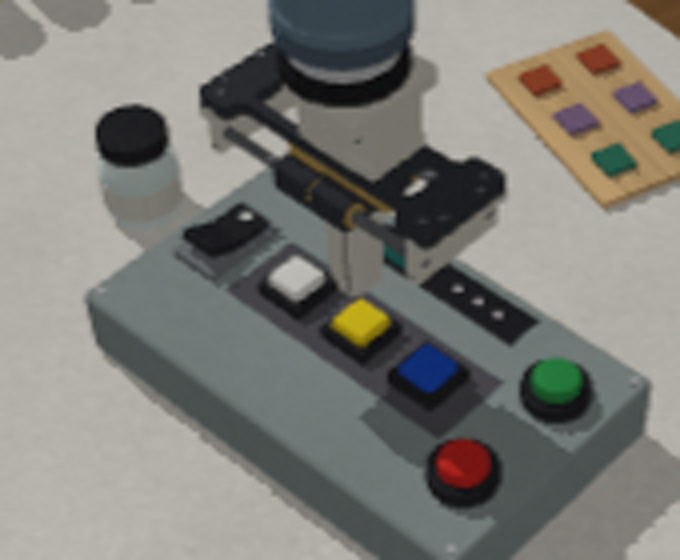

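The rocker at (225,232) now has its near half up and the dot at (245,215) lowered, so it is on. The tips stand over the yellow key, so I press it.

```bash
python3 -m creep '[[0,0,0,-2,0],[0,0,0,-1,0],[0,0,0,-0.4,0],[0,0,0,-0.3,0],[0,0,0,-0.3,0],[0,0,0,-0.2,0],[0,0,0,-0.1,0],[0,0,0,-0.1,0],[0,0,0,0,0],[0,0,0,0,0]]'
```

```text
time: 6.48
tcp_pos: [0.5061, 0.0547, 0.151]
tcp_rot: [-0.087, 0.996, 0.0, 0.001]
wrist_force: [-7.8, 3.0, 19.4]
opening: 0.0001
grasp_force: 9.8
```

Stop reached (tip at 67 mm, 19 N). I lift and move over the green button.

```bash
python3 -m creep '[[0,0,0,2,0],[0,0,0,2.4,0],[0,2.3,-4,0,0],[0,2.3,-4,0,0],[0,2.2,-3.9,0,0],[0,0,0,0,0]]'; python3 - <<'E'
from cell import bot
from h import *
s=bot.snapshot("side");im=s["img"].copy()
a=cv2.resize(im[90:230,210:380],(680,560),interpolation=cv2.INTER_CUBIC)
cv2.imwrite("pics/side4.png",a[:,:,::-1])
E
```

```text
time: 7.22
tcp_pos: [0.5757, -0.0677, 0.1927]
tcp_rot: [-0.085, 0.996, -0.001, 0.001]
wrist_force: [-0.2, 1.0, -0.9]
opening: 0.0008
grasp_force: 0.0
```

View pics/side4.png

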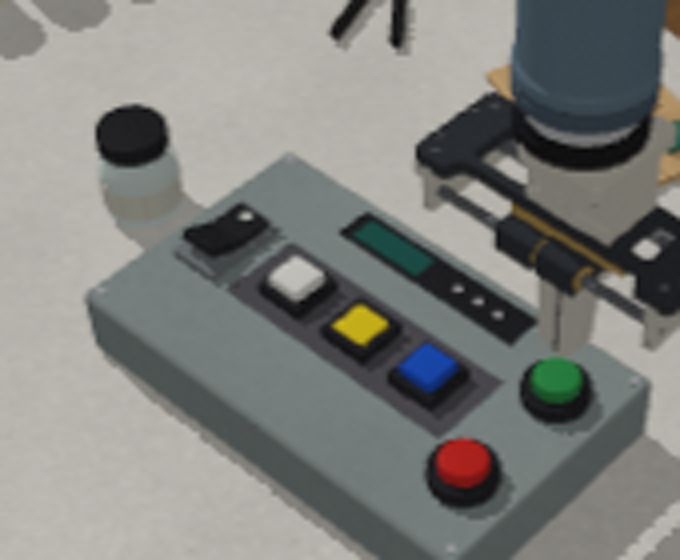

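The yellow cap (361,326) sits lower than white and blue, the rocker stays on, and the tips are over green (556,380). I press it and release.

```bash
python3 -m creep '[[0,0,0,-2,0],[0,0,0,-1,0],[0,0,0,-0.4,0],[0,0,0,-0.3,0],[0,0,0,-0.3,0],[0,0,0,-0.2,0],[0,0,0,-0.1,0],[0,0,0,-0.1,0],[0,0,0,0,0],[0,0,0,0,0]]'
```

```text
time: 8.52
tcp_pos: [0.5737, -0.0638, 0.1547]
tcp_rot: [-0.087, 0.996, -0.0, 0.001]
wrist_force: [-16.6, 5.9, 41.9]
opening: 0.0002
grasp_force: 20.9
```

The button resists at tip height of about 70.7 mm, which is higher than expected. I look before doing more.

```bash
python3 - <<'E'
from cell import bot
from h import *
st=bot.read_state();print({k:np.round(st[k],3) for k in st})
s=bot.snapshot("side");a=cv2.resize(s["img"][130:230,290:410],(480,400),interpolation=cv2.INTER_CUBIC)
w=bot.snapshot("wrist");b=cv2.resize(w["img"],(320,200))
b=np.vstack([b,cv2.resize(bot.snapshot("top")["img"][130:250,240:432],(320,200))])
cv2.imwrite("pics/mix5.png",np.hstack([a,b])[:,:,::-1])
E
```

```text
{'time': np.float64(8.525), 'joint_pos': array([-0.304,  0.442,  1.658,  0.   ,  1.039, -2.049]), 'qvel': array([ 0.   , -0.   , -0.   ,  0.001, -0.001, -0.001]), 'effort': array([-2.3180e+00, -2.8379e+01, -2.0800e+01, -2.5100e-01, -6.3570e+00,
       -1.0000e-03]), 'tcp_pos': array([ 0.574, -0.064,  0.155]), 'tcp_rot': array([-0.087,  0.996, -0.   ,  0.001]), 'wrist_force': array([-16.596,   5.882,  41.909]), 'wrist_torque': array([ 1.143,  3.097, -0.009]), 'grasp_force': np.float64(20.911), 'opening': np.float64(0.0)}
```

View pics/mix5.png

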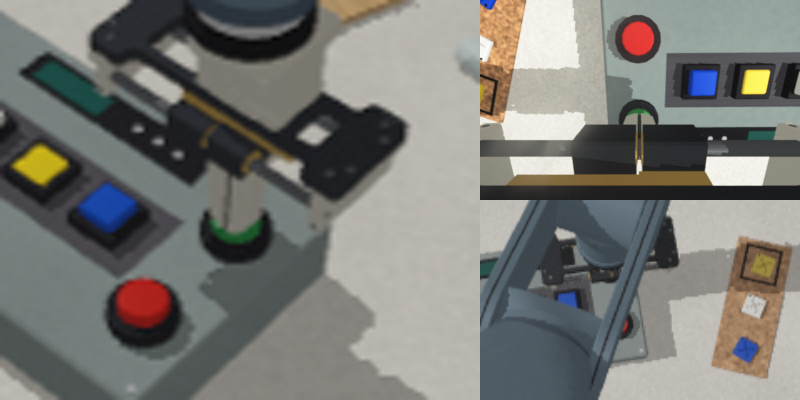

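The tips are centred on green and the torque agrees. I back off in small steps and read force against height, to see where the end stop and the spring range are.

```bash
python3 -m creep '[[0,0,0,0.2,0],[0,0,0,0,0]]'|egrep 'pos|force'; python3 -m creep '[[0,0,0,0.2,0],[0,0,0,0,0]]'|egrep 'pos|wrist_force'; python3 -m creep '[[0,0,0,0.2,0],[0,0,0,0,0]]'|egrep 'pos|wrist_force'; python3 -m creep '[[0,0,0,0.2,0],[0,0,0,0,0]]'|egrep 'pos|wrist_force'; python3 -m creep '[[0,0,0,0.2,0],[0,0,0,0,0]]'|egrep 'pos|wrist_force'; python3 -m creep '[[0,0,0,0.2,0],[0,0,0,0,0]]'|egrep 'pos|wrist_force'
```

```text
tcp_pos: [0.5736, -0.0638, 0.1549]
wrist_force: [-13.1, 5.8, 30.5]
grasp_force: 14.7
tcp_pos: [0.5736, -0.0638, 0.1552]
wrist_force: [-8.1, 4.2, 17.6]
tcp_pos: [0.5741, -0.0641, 0.1557]
wrist_force: [-3.8, 2.4, 5.3]
tcp_pos: [0.5743, -0.0644, 0.157]
wrist_force: [-2.9, 3.2, 4.0]
tcp_pos: [0.5744, -0.0646, 0.1588]
wrist_force: [1.0, 2.3, 1.5]
tcp_pos: [0.5744, -0.0648, 0.1609]
wrist_force: [1.1, 1.3, 1.3]
```

```bash
for i in 1 2 3; do python3 -m creep '[[0,0,0,0,0]]'|egrep 'pos|wrist_force';done; python3 -m creep '[[0,0,0,0.2,0],[0,0,0,0,0]]'|egrep 'pos|wrist_force';  python3 -m creep '[[0,0,0,0.2,0],[0,0,0,0,0]]'|egrep 'pos|wrist_force'; python3 -m creep '[[0,0,0,1.5,0],[0,0,0,0,0]]'|egrep 'pos|wrist_force';python3 -m creep '[[0,0,0,1.5,0],[0,0,0,0,0]]'|egrep 'pos|wrist_force'; python3 - <<'E'
from cell import bot
from h import *
s=bot.snapshot("side");a=cv2.resize(s["img"][130:230,290:410],(720,600),interpolation=cv2.INTER_CUBIC)
cv2.imwrite("pics/s6.png",a[:,:,::-1])
E
```

```text
tcp_pos: [0.5743, -0.0648, 0.1608]
wrist_force: [1.3, 1.5, 0.9]
tcp_pos: [0.5743, -0.0648, 0.1608]
wrist_force: [1.5, 0.2, 1.1]
tcp_pos: [0.5743, -0.0648, 0.1608]
wrist_force: [0.8, -0.8, 1.7]
tcp_pos: [0.5737, -0.0645, 0.1626]
wrist_force: [0.3, 0.0, -0.5]
tcp_pos: [0.574, -0.0645, 0.1648]
wrist_force: [-0.6, 0.8, 0.1]
tcp_pos: [0.575, -0.0648, 0.1816]
wrist_force: [-0.5, -0.2, -0.3]
tcp_pos: [0.5749, -0.0647, 0.1965]
wrist_force: [-0.0, -0.3, -0.4]
```

View pics/s6.png

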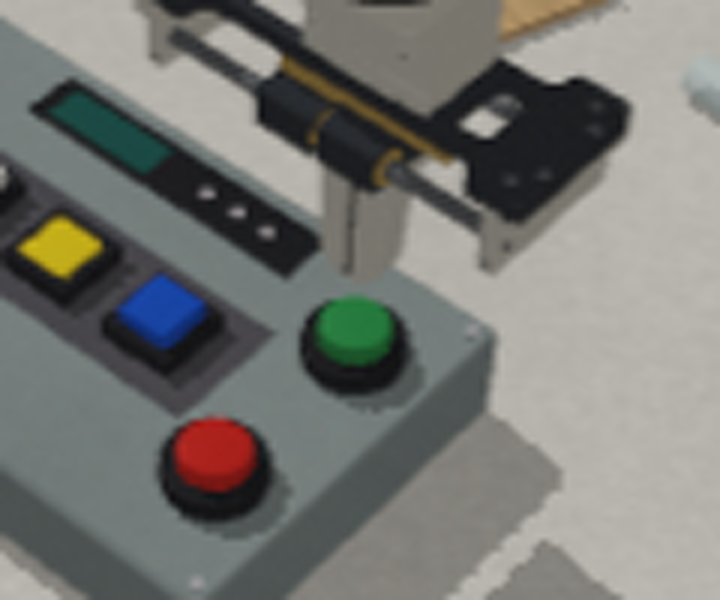

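The force trace settles it. Green went from contact at about 0 N to a hard stop 6 mm lower at 5 N, the full stated travel, though its heights read about 4 mm higher than listed. In the picture green (354,330) and red (215,455) stand up, yellow (60,247) is in, blue (163,310) is out, and the gripper is clear. Handing in.

```bash
python3 -m creep '[[0,0,0,3,0],[0,0,0,3,0],[0,0,0,0,0]]'; python3 -c "
from cell import bot
print(bot.finish_job())"
```

```text
time: 11.98
tcp_pos: [0.5751, -0.0648, 0.2569]
tcp_rot: [-0.087, 0.996, -0.001, 0.002]
wrist_force: [0.3, -0.4, -0.6]
opening: 0.0004
grasp_force: 0.0
the job is handed in; nothing more can be done
None
```

I switched the rocker on, pushed in the yellow key to match the yellow pendant in the square, and pressed and released the green start button; the job was handed in at about 12 s, with no verdict returned.

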